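# Check-weigh a bearing ball and bring its pan round to the parts bin

### The job

Check the bearing ball's weight on the bench balance: throw the arrest lever fully across to free the beam, let it swing and come to rest for a good second so that I can read the pointer, and throw the lever fully back before you touch the pan. Then lift the pan off by its upright grip block and bring it round a quarter turn to the left, level, with the loose ball resting in its middle, until the spout hangs over the low front of the clear parts bin, pointing squarely into it, at most 10 cm above the bin's walls. Finish while holding the pan there, still, level and touching nothing else, ready to pour; leave the brass weights and the other things on the bench where they are.

Things in the scene. Friction and masses are not known exactly. Their poses are not given: they have to be found in the camera images.
- scale: Grey trip balance fixed on the bench, 360 mm long (its y), 100 mm deep, top 36 mm up; origin on the bench under its middle. Its x points from its front (robot's side, with the lever) to its back, y to its left end. A beam on a central pivot carries two level platforms 135 mm left and right: pan on the left, brass weights (to 158 mm up) on the right. Pointer in the middle, 141 mm up.
- platform_top (a point): Centre of the top of the balance's left platform, a steel disc 116 mm across on which the pan stands; 110 mm up while the beam is arrested. It stays level and rises or sinks up to 8 mm when the beam is free.
- arrest_lever (a joint): Arrest lever, rad: 0 = arrested, leaning to the right end (-y) of the balance against its stop, beam held level; 1.24 = released, leaning to the left (+y) against the other stop. Turns about the balance's x, stays where it is left, takes about 1.5 N at the knob, starts at 0 to 0.06. Beam quite free above 1.0, firmly held below 0.12.
- lever_pivot (a point): Point on the axis of the arrest lever, on the balance's front, 23 mm up, 30 mm right (-y) and 62 mm in front (-x) of the balance's middle. The lever's steel arm, 10 mm wide, 6 mm thick, 80 mm long, swings here in an upright plane along the balance's y.
- lever_knob (a point): Centre of the black ball knob, 18 mm across, on the end of the lever, 22 mm in front (-x) of its arm. 88 mm up and 46 mm right (-y) of the pivot when arrested, 103 mm up half-way, 88 mm up and 46 mm left (+y) when released. 35 mm beside and in front of its path are free, but for the screwdriver lying low on the bench.
- beam (a joint): Angle of the beam, rad: 0 level, positive when the left (pan) end is up; stops at +-0.055. Freed, it swings and comes to rest within about 4 s at an angle that depends on the ball's weight.
- pan_middle (a point): Middle of the inner floor of the dished aluminium pan, 110 mm across, 6 mm above its underside; foot 68 mm across, rim 18 mm above the underside, 140 g. The pan's x points from grip block to spout, z up; at the start x is within 0.1 rad of the balance's x. The dish is flat to 9 mm from the middle, then rises at 5 degrees, steeper further out.
- spout_tip (a point): Lip of the pan's spout, drawn out of the rim, about 25 mm wide: 74 mm from the pan's middle along the pan's x, 10 mm above pan_middle. Same axes as the pan.
- pan_grip (a point): Grip point on the pan's black upright grip block: 90 mm from the pan's middle towards the pan's -x, 45 mm above its underside. Block 12 mm thick along the pan's x, 30 mm wide along its y, from 22 to 64 mm above the underside. Pinch it across the 12 mm (one finger on the dish side, one outside); 29 mm of thin stem lie between rim and block.
- ball_center (a point): Centre of the loose steel bearing ball, 30 mm across, about 110 g, in the dish; 15 mm above pan_middle when it rests in the middle.
- bin: Clear acrylic parts bin fixed left of the balance: 150 mm along its x, 110 mm wide, walls 4 mm, origin on the bench under its middle. Low open front, 49 mm high, 75 mm from the origin towards -x, facing the balance; back wall, and sides from 44 mm behind the front, 100 mm high. Its x points from front to back, within 0.1 rad of the balance's y. Some balls lie in it.
- weight_large: Larger brass weight, 200 g, 29 mm across, on the right platform; leave alone. Origin at its underside.
- weight_small: Smaller brass weight, 51 g, 18 mm across, on the right platform; leave alone. Origin at its underside.
- hammer: Red claw hammer, 300 mm, lying flat on the bench; bystander. Origin under the middle of its length, x axis towards the head.
- wrench: Chrome adjustable wrench, 210 mm, lying behind the balance; bystander. Origin under its middle.
- screwdriver: Yellow-handled screwdriver, 200 mm, lying in front of the balance; bystander. Origin under its middle.
- tape: Black tape measure, 70 x 42 x 62 mm; bystander. Origin under its middle.
- jar: Glass jar with steel lid, 68 mm across, 85 mm tall; bystander. Origin under its middle.
- oil: White oil bottle, 52 mm across, 120 mm tall; bystander. Origin under its middle.
- socket: Deep steel socket standing on end, 26 mm across, 60 mm tall; bystander. Origin under its middle.

How it is judged:
By the outcome, as a careful person would: the job done as asked, in the order asked, and still so for the second after the job is handed in, while the arm keeps its last pose, push and grip.
It also fails if it takes over 72 s, if anything falls off the work surface, if the arm or the gripper's body presses on something with over 40 N, if the wrist force passes 120 N, or if a joint passes its speed limit or range.

### The arm

A 6-joint arm with a two-finger parallel gripper is mounted at the origin on the work surface. World frame = base frame: x ahead of the robot, y to its left, z up, the work surface at z = 0. Lengths are in m, angles in rad, forces in N, time in s.
With the tool pointing down it reaches from about 0.325 to 0.9 m from the base axis. Payload 6.1 kg.
Tool frame: the origin (TCP) lies midway between the tips of the shut fingers; the grasp point (between the pads) lies 19 mm behind it (env.grip_depth is the distance from the TCP to the grasp point, in m); z points along the fingers, y is the line along which they close (so a half turn about z gives the same grasp; the last joint's range is limited). The gripper opens to 85 mm and grips with 20 to 120 N. Pads are 22 mm wide; open, the fingers measure 114 mm over their backs; the gripper's body (76 mm by 85 mm) begins 54 mm behind the grasp point. The pads swing forward as they close: fully open they stand 13 mm farther back than shut.
Start: joints at [-1.331, 0.22, 1.526, -0, 1.395, -0.126], TCP at [0.224, -0.584, 0.231] pointing down, gripper open.
Joint ranges: [-2.98, 2.98], [-0.91, 2.08], [0.09, 2.57], [-1.24, 4.39], [0.2, 2.65], [-2.68, 2.68]. Speed limits (rad/s): [2.57, 2.57, 3.01, 3.14, 3.14, 3.14].

### API

Orientations are given as a unit quaternion [w, x, y, z].
In Python, from plant import env gives the robot as it stands. Calls block until the motion is done:
- env.move_pose(position, orientation): joint-space move of the TCP to a pose.
- env.move_l(position, rot=None, vel=0.15): straight line of the TCP; rot=None keeps the orientation; vel is the mean speed in m/s.
- env.move_j(angles): joint-space move.
- env.command_gripper(opening): opening from 0.0 (shut) to 1.0 (fully open); the grip force is fixed at half the most; returns when the fingers have stopped.
- env.pause(seconds).
- env.inverse_kinematics(position, orientation): joint angles nearest the present ones, or None.
- env.get_state(): the state.
- env.read_camera(name): name is "scene" or "top" or "wrist"; returns the picture (400x640x3 uint8, blue, green, red); there is no depth.
- env.camera_info(name): a dict with "camera_matrix" (3x3 intrinsics, pixels), "world_from_camera" (4x4, takes a point from camera to world coordinates). Camera axes: x right, y down, z forward; pixel columns grow to the right and rows downward; lengths in m; the calibration is good to about 2 mm. A picture is of the moment at which its call begins: read the wrist's pose just before it. camera_info takes no time and is no camera call; for the wrist camera it gives the pose at the moment of the call.
A pose or a line that the arm cannot do raises env.MotionError and nothing moves.
- env.job_done(): hands the job in; it is judged then, once.
The state is a dict: "time": time; "qpos": joint angles; "joint_velocities": joint speeds; "tau": joint torques, N m; "tcp_pos": TCP position; "eef_rot": TCP orientation; "contact_force": force on the tool from outside, world axes, zero at the start; "ft_torque": the same for the moment, N m; "width": opening from 0.0 (shut) to 1.0 (fully open); "grasp_force": force on a finger pad.
Only numpy, scipy, OpenCV 4.12 (cv2) and the standard library are available. Lean on these libraries where they do the work, as an engineer would, in place of code of your own. Each camera call takes 0.05 s, during which the arm holds its last target. There are 200 camera calls.

## Working session

There is one attempt and no reset: what is moved stays moved. The work goes in short steps, each a Python script; the robot and the scene stay as the last script left them, time stands still between calls to the robot, and variables do not carry over. Pictures are saved under pics/ and viewed, at most 10 in all, crops included, and the job is handed in when it is done.

```bash
ls; mkdir -p pics; python3 - <<'E'
from plant import env
import cv2,numpy as np
for n in("scene","top"):
    cv2.imwrite(f"pics/{n}0.png",env.read_camera(n)); c=env.camera_info(n); print(n,np.round(c["camera_matrix"],1).tolist(),np.round(c["world_from_camera"],3).tolist())
print(env.get_state()["time"],env.grip_depth)
E
```

```text
pics
scene [[496.3, 0.0, 321.3], [0.0, 496.3, 208.0], [0.0, 0.0, 1.0]] [[0.373, 0.539, -0.755, 1.551], [0.928, -0.199, 0.316, -0.438], [0.02, -0.819, -0.574, 0.882], [0.0, 0.0, 0.0, 1.0]]
top [[400.8, 0.0, 316.2], [0.0, 400.8, 202.5], [0.0, 0.0, 1.0]] [[0.002, -0.989, 0.147, 0.346], [-1.0, 0.001, 0.021, -0.046], [-0.021, -0.147, -0.989, 1.421], [0.0, 0.0, 0.0, 1.0]]
0.1 0.0187
```

View pics/scene0.png

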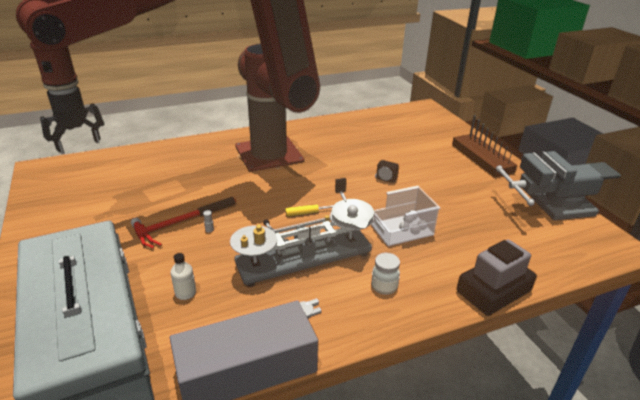

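View pics/top0.png

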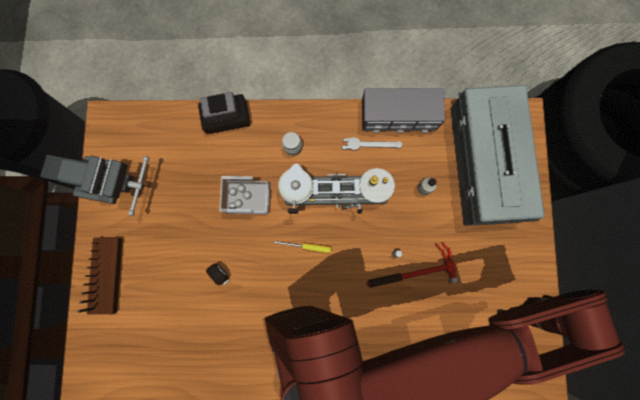

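The balance is in top view around (335,188), with the pan at (296,185), the bin at (245,196) and the lever knob near (360,210). Next I'll enlarge both views.

```bash
python3 - <<'E'
import cv2
a=cv2.imread("pics/top0.png")[155:230,210:410]; cv2.imwrite("pics/topc.png",cv2.resize(a,None,fx=4,fy=4,interpolation=cv2.INTER_CUBIC))
a=cv2.imread("pics/scene0.png")[165:285,225:445]; cv2.imwrite("pics/scenec.png",cv2.resize(a,None,fx=3.6,fy=3.6,interpolation=cv2.INTER_CUBIC))
E
```

```text
(no output)
```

View pics/topc.png

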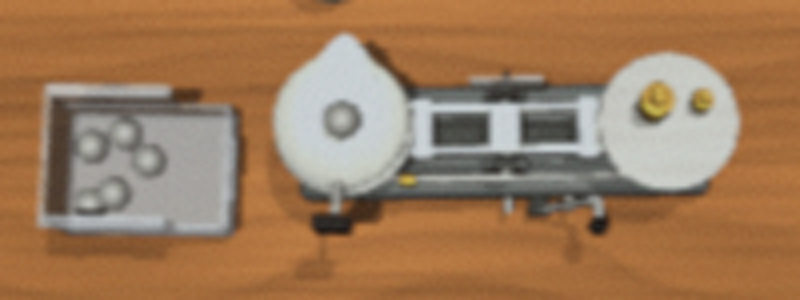

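View pics/scenec.png

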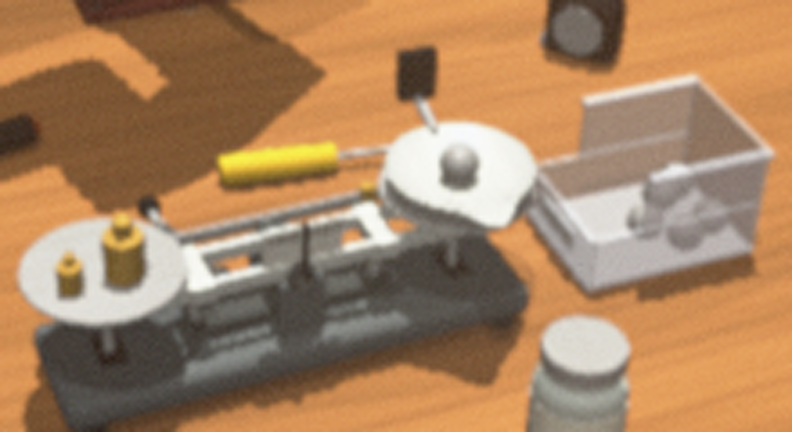

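Top crop: ball (342,119), grip block (332,222), spout tip (345,37), knob (598,224), right plate centre (669,121). Bin front top corners are (236,104) and (230,236), back corners (45,87) and (40,228). In the scene crop, ball (460,165), block (416,73), knob (149,208).

```bash
cat > h.py <<'E'
from plant import env
import numpy as np, cv2
from scipy.spatial.transform import Rotation as R
def ray(name,u,v,z,info=None):
    c=info or env.camera_info(name); K=np.array(c["camera_matrix"]);T=np.array(c["world_from_camera"])
    d=T[:3,:3]@np.linalg.solve(K,[u,v,1]); o=T[:3,3]; return o+d*(z-o[2])/d[2]
def proj(name,p,info=None):
    c=info or env.camera_info(name); K=np.array(c["camera_matrix"]);T=np.array(c["world_from_camera"])
    q=K@(T[:3,:3].T@(np.array(p)-T[:3,3])); return q[:2]/q[2]
def quat(down_yaw=None,M=None):
    q=R.from_matrix(M).as_quat(); return q[[3,0,1,2]]
def tool(yaw,tilt=None):
    "pointing down, closing axis (tool y) along world direction yaw"
    y=np.array([np.cos(yaw),np.sin(yaw),0]); z=np.array([0,0,-1.]); return quat(M=np.c_[np.cross(y,z),y,z])
E
python3 - <<'E'
from h import *
t=lambda x,y:(210+(x+.5)/4-.5,155+(y+.5)/4-.5)
s=lambda x,y:(225+(x+.5)/3.6-.5,165+(y+.5)/3.6-.5)
for n,p,z in[("ball",(342,119),.131),("grip",(332,222),.16),("spout",(345,37),.126),("knob",(598,224),.111),("rplate",(669,121),.11),("rimL",(274,120),.128),("rimR",(411,120),.128),("binFL",(236,104),.049),("binFR",(230,236),.049),("binBL",(45,87),.1),("binBR",(40,228),.1),("baseFL",(303,196),.036),("baseFR",(710,191),.036)]:
    print(n,np.round(ray("top",*t(*p),z),4))
for n,p,z in[("ball",(460,165),.131),("grip",(416,73),.155),("knob",(149,208),.111),("rplate",(103,265),.11),("binF_left",(769,152),.1),("binFR",(592,263),.049)]:
    print("S",n,np.round(ray("scene",*s(*p),z),4))
st=env.get_state();print(st["eef_rot"],st["tcp_pos"], np.round(env.camera_info("wrist")["world_from_camera"],3).tolist())
E
```

```text
ball [0.5977 0.0506 0.131 ]
grip [0.5087 0.0556 0.16  ]
spout [0.6679 0.0491 0.126 ]
knob [ 0.5132 -0.1595  0.111 ]
rplate [ 0.5995 -0.2196  0.11  ]
rimL [0.5975 0.1068 0.128 ]
rimR [ 0.5973 -0.0059  0.128 ]
binFL [0.6272 0.1497 0.049 ]
binFR [0.511  0.1527 0.049 ]
binBL [0.6318 0.3047 0.1   ]
binBR [0.5117 0.3045 0.1   ]
baseFL [0.5477 0.0912 0.036 ]
baseFR [ 0.5517 -0.2637  0.036 ]
S ball [0.6017 0.0485 0.131 ]
S grip [0.5103 0.0525 0.155 ]
S knob [ 0.5472 -0.1714  0.111 ]
S rplate [ 0.598  -0.2197  0.11  ]
S binF_left [0.6297 0.3    0.1   ]
S binFR [0.6485 0.1412 0.049 ]
[-8.99817272e-04  9.83318327e-01  1.81890779e-01 -4.47902776e-05] [ 0.22343825 -0.58309984  0.23028497] [[0.357, -0.901, -0.246, 0.286], [-0.934, -0.345, -0.094, -0.559], [-0.0, 0.263, -0.965, 0.373], [0.0, 0.0, 0.0, 1.0]]
```

```bash
python3 - <<'E'
from h import *
t=lambda x,y:(210+(x+.5)/4-.5,155+(y+.5)/4-.5)
print("knob",ray("top",*t(598,224),.088))
for y0 in(0,np.pi):
    for p,yaw in[((.506,-.205,.2),y0),((.506,-.089,.078),y0),((.509,.055,.136),y0-.05),((.57,.0,.175),y0+np.pi/2)]:
        q=env.inverse_kinematics(p,tool(yaw)); print(y0,p,None if q is None else np.round(q,2))
E
```

```text
knob [ 0.51618522 -0.16149827  0.088     ]
0 (0.506, -0.205, 0.2) [-0.53  0.06  1.77 -0.    1.32 -0.53]
0 (0.506, -0.089, 0.078) [-0.33  0.13  1.94 -0.    1.07 -0.33]
0 (0.509, 0.055, 0.136) [-0.05  0.04  1.91 -0.    1.19  0.  ]
0 (0.57, 0.0, 0.175) [-0.14  0.14  1.73 -0.    1.27 -1.71]
3.141592653589793 (0.506, -0.205, 0.2) [-0.53  0.06  1.77 -0.    1.32  2.61]
3.141592653589793 (0.506, -0.089, 0.078) None
3.141592653589793 (0.509, 0.055, 0.136) None
3.141592653589793 (0.57, 0.0, 0.175) [-0.14  0.14  1.73 -0.    1.27  1.43]
```

The knob measures (0.516, -0.1615, 0.088), which matches the geometry given. One wrist orientation works for every pose, so I'll throw the lever now.

```bash
cat >> h.py <<'E'
def sweep(y_to,step,x,z,q,fmax=8,lim=.03):
    "push along y to y_to, then on in small steps until the stop is felt"
    env.move_l([x,y_to,z],q,vel=.06); f0=env.get_state()["contact_force"][1]; y=y_to
    while abs(y-y_to)<lim:
        f=env.get_state()["contact_force"][1]
        if abs(f)>fmax: break
        y+=step; env.move_l([x,y,z],q,vel=.03)
    print("sweep end",y,f0,f,env.get_state()["time"])
E
python3 - <<'E'
from h import *
env.command_gripper(0.0)
q=tool(0)
env.move_pose([.506,-.203,.2],q)
env.move_l([.506,-.203,.078],q,vel=.15)
print(env.get_state()["contact_force"],env.get_state()["time"])
sweep(-.095,.002,.506,.078,q)
cv2.imwrite("pics/t1.png",env.read_camera("top"))
s=env.get_state(); print(s["tcp_pos"],s["contact_force"])
E
```

```text
[0.64004205 0.26738431 0.73192424] 3.5667
sweep end -0.08499999999999999 -1.4156453274365783 -14.800843829078822 6.7667
[ 0.50604263 -0.08797042  0.07803289] [ -1.677714   -14.20698211  -5.09729586]
```

The lever met its stop at 14 N with the TCP where I predicted it. I'll back off, let the beam settle, and take a close wrist view in the meantime.

```bash
python3 - <<'E'
from h import *
q=tool(0)
env.move_l([.506,-.097,.078],q,vel=.06)
env.move_l([.506,-.097,.2],q,vel=.2)
env.move_l([.54,.09,.30],q,vel=.15)
env.pause(1.5)
import json
c={k:np.array(v).tolist() for k,v in env.camera_info("wrist").items() if k in("camera_matrix","world_from_camera")}
json.dump(c,open("w1.json","w"))
cv2.imwrite("pics/w1.png",env.read_camera("wrist"))
a=env.read_camera("scene")[165:285,225:445]; env.pause(1.2); b=env.read_camera("scene")[165:285,225:445]; env.pause(.4)
print("motion",cv2.absdiff(a,b).max(),cv2.absdiff(a,b).mean(),env.get_state()["time"])
cv2.imwrite("pics/s1.png",cv2.resize(b,None,fx=3.6,fy=3.6,interpolation=cv2.INTER_CUBIC))
E
```

```text
motion 18 2.250530303030303 12.7583
```

View pics/w1.png

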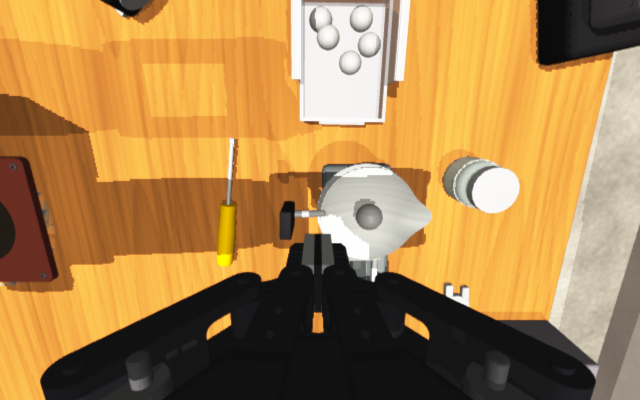

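View pics/s1.png

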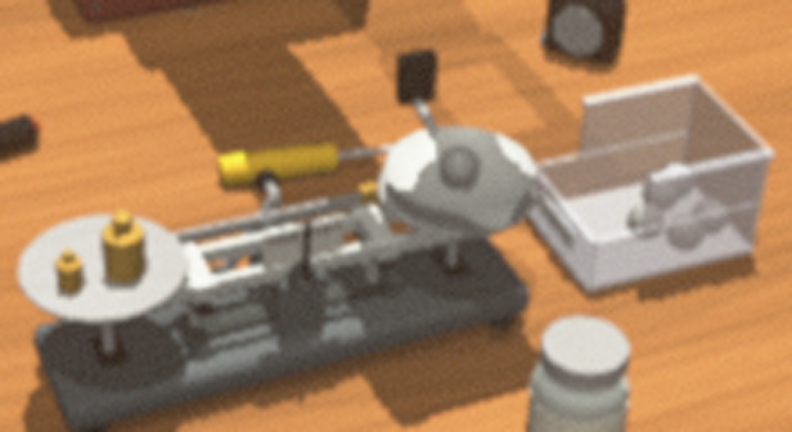

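Wrist view: ball (369,216), spout tip (431,215), block centre about (287,220), bin front top corners (301,123) and (384,124). The scene crop shows the lever released with its knob at (268,183), the pan end slightly lower, and only noise-level change over 1.2 s. The beam is at rest, so I'll throw the lever back.

```bash
python3 - <<'E'
from h import *
import json
c=json.load(open("w1.json"))
for n,p,z in[("ball",(369,216),.128),("spout",(431,215),.122),("blockTop",(286,220),.169),("binF1",(300,122),.049),("binF2",(386,123),.049),("binS1",(293,78),.1),("binS2",(405,79),.1),("binS1far",(293,10),.1),("binS2far",(409,10),.1)]:
    print(n,np.round(ray("",*p,z,c),4))
q=tool(0)
env.pause(.6)
print("t back",env.get_state()["time"])
env.move_l([.506,-.025,.2],q,vel=.2)
env.move_l([.506,-.025,.082],q,vel=.15)
sweep(-.130,-.002,.506,.082,q)
s=env.get_state(); print(s["tcp_pos"],s["contact_force"])
env.move_l([.506,-.128,.082],q,vel=.06)
env.move_l([.506,-.128,.2],q,vel=.2)
a=env.read_camera("top")[155:230,210:410]; cv2.imwrite("pics/t2.png",cv2.resize(a,None,fx=4,fy=4,interpolation=cv2.INTER_CUBIC))
E
```

```text
ball [0.5989 0.0513 0.128 ]
spout [0.6716 0.0505 0.122 ]
blockTop [0.5093 0.0609 0.169 ]
binF1 [0.5177 0.1537 0.049 ]
binF2 [0.6298 0.1524 0.049 ]
binS1 [0.5138 0.2006 0.1   ]
binS2 [0.6362 0.1996 0.1   ]
binS1far [0.5152 0.2661 0.1   ]
binS2far [0.6351 0.266  0.1   ]
t back 13.3583
sweep end -0.14800000000000002 1.7626008040220253 12.214407755617525 19.375
[ 0.50553328 -0.14549777  0.08148549] [-2.14119175 12.21440776 -2.2871101 ]
```

View pics/t2.png

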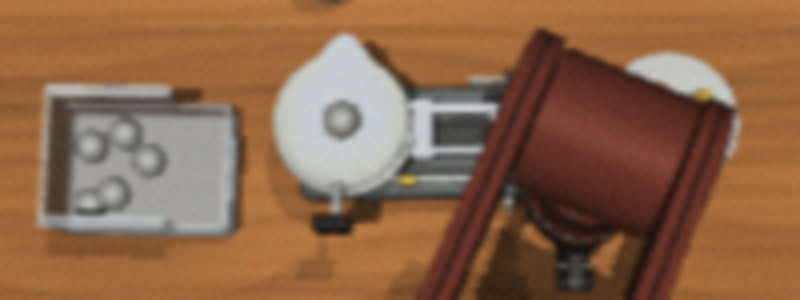

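The pan is back where it started, with ball at (342,119) and block at (332,222). The arm hides the knob. I'll move above the grip and check the lever and the alignment in one composite.

```bash
python3 - <<'E'
from h import *
q=tool(-.05)
env.move_pose([.5085,.0555,.24],q); env.command_gripper(.4)
c=env.camera_info("wrist")
w=env.read_camera("wrist"); s=env.read_camera("scene")[165:285,225:445]
for p in[(.5085,.0555,.174),(.5985,.051,.131),(.5,.0555,.174),(.672,.0473,.126)]: print(proj("",p,c))
s=cv2.resize(s,(550,300),interpolation=cv2.INTER_CUBIC)
o=np.zeros((600,640,3),np.uint8); o[:300,:550]=s; o[300:,:]=w[100:400]
cv2.imwrite("pics/c1.png",o); print(env.get_state()["time"],env.get_state()["width"])
E
```

```text
[316.77426812 211.38998007]
[418.05107954 196.56742491]
[305.45084489 211.94489683]
[497.36402141 195.07589818]
21.95 0.39845518020090076
```

View pics/c1.png

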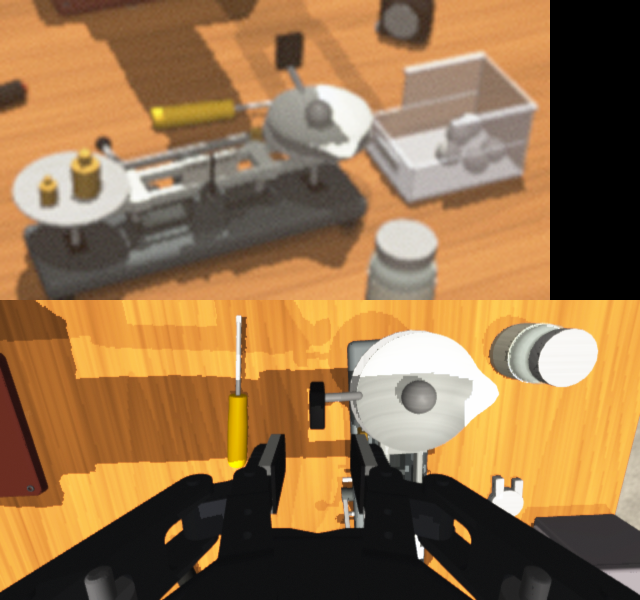

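The knob is back in its original spot (103,145 maps to 148,209 in the first crop), and the block sits centred between the fingers. Now to grasp and lift.

```bash
python3 - <<'E'
from h import *
q=tool(-.04); g=[.5085,.0565]
env.move_l(g+[.20],q,vel=.12); env.move_l(g+[.136],q,vel=.06)
print(env.get_state()["contact_force"])
env.command_gripper(0.0)
s=env.get_state();print(s["width"]*85,s["grasp_force"],s["contact_force"])
env.pause(.4); env.move_l(g+[.171],q,vel=.018); env.pause(.5)
s=env.get_state();print(s["tcp_pos"],s["width"]*85,s["contact_force"],s["ft_torque"],s["time"])
w=env.read_camera("wrist"); sc=env.read_camera("scene")[165:285,225:445]
o=np.zeros((600,640,3),np.uint8); o[:300,:550]=cv2.resize(sc,(550,300),interpolation=cv2.INTER_CUBIC); o[300:,:]=w[100:400]
cv2.imwrite("pics/c2.png",o)
E
```

```text
[-0.23224653  0.43039273 -0.59534357]
11.630518650243571 60.051306411623955 [-0.86312229  0.85458478  3.99349214]
[0.50849683 0.05650678 0.17099511] 11.329912714895718 [ 0.26844123 -0.19970449 -3.09376987] [-0.00111088  0.22569276 -0.01792881] 26.9583
```

View pics/c2.png

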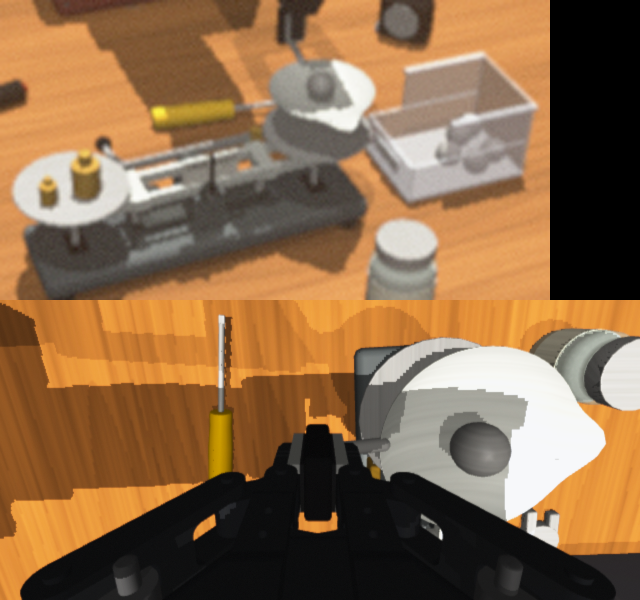

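The pan is lifted and the net weight is about 2.5 N, as expected. Wrist pixels are ball (480,249) and spout tip (605,240). I'll compare these with the projection of a level pan.

```bash
python3 - <<'E'
from h import *
s=env.get_state();g=np.array(s["tcp_pos"])+[0,0,.0187]
for tilt in(0,.03,.06):
  for d in(0,.002):
    M=R.from_euler("z",-.04).as_matrix()@R.from_euler("y",tilt).as_matrix()
    f=lambda x,y,z:g+M@np.array([x,y+d,z-.045])
    print(tilt,d,*[np.round(proj("wrist",p),1) for p in(f(.09,0,.021),f(.164,0,.016),f(.09,.055,.018))], np.round(proj("scene",f(.09,0,.021)),1),np.round(proj("scene",f(.164,0,.016)),1))
E
```

```text
0 0 [480.2 246. ] [606.1 242.3] [492.9 144.1] [354.2 198.5] [365.6 216. ]
0 0.002 [480.8 242.6] [607. 239.] [493.5 140.1] [354.9 198.4] [366.3 215.9]
0.03 0 [476.3 244. ] [596.5 238.8] [488.2 143.7] [354.  199.2] [365.3 217.4]
0.03 0.002 [476.8 240.7] [597.3 235.6] [488.8 139.8] [354.7 199.1] [366.  217.3]
0.06 0 [472.3 242. ] [587.2 235.6] [483.6 143.3] [353.8 199.9] [365.  218.7]
0.06 0.002 [472.8 238.8] [588.  232.5] [484.2 139.4] [354.5 199.8] [365.7 218.6]
```

The observed pixels match a level pan with the ball in the middle, so I'll make the quarter turn slowly and lower it.

```bash
python3 - <<'E'
from h import *
q=tool(np.pi/2-.01)
env.move_l([.5714,-.002,.171],q,vel=.016); env.pause(.5)
env.move_l([.5714,-.002,.152],q,vel=.015); env.pause(1)
s=env.get_state();print(s["tcp_pos"],s["contact_force"],s["ft_torque"],s["time"],s["width"]*85)
g=np.array(s["tcp_pos"])+[0,0,.0187]; M=R.from_euler("z",np.pi/2-.01).as_matrix()
f=lambda x,y,z:g+M@np.array([x,y,z-.045])
for n in("wrist","scene","top"): print(n,*[np.round(proj(n,p),1) for p in(f(.09,0,.021),f(.164,0,.016))])
w=env.read_camera("wrist"); sc=env.read_camera("scene")[165:285,225:445];t=env.read_camera("top")[155:230,210:410]
o=np.zeros((600,800,3),np.uint8); o[:216,:396]=cv2.resize(sc,(396,216),interpolation=cv2.INTER_CUBIC);o[:150,400:]=cv2.resize(t,(400,150),interpolation=cv2.INTER_CUBIC); o[216:600,:640]=w[:384]
cv2.imwrite("pics/c3.png",o)
E
```

```text
[ 0.57140189 -0.00199699  0.15199163] [ 0.54742651 -0.63364569 -2.37923278] [-0.17669553  0.01835533  0.00801721] 35.4917 11.128572287074233
wrist [480.4 244.2] [606.9 240.6]
scene [361.5 196.8] [386.  193.2]
top [283.1 191.2] [260.6 191.3]
```

View pics/c3.png

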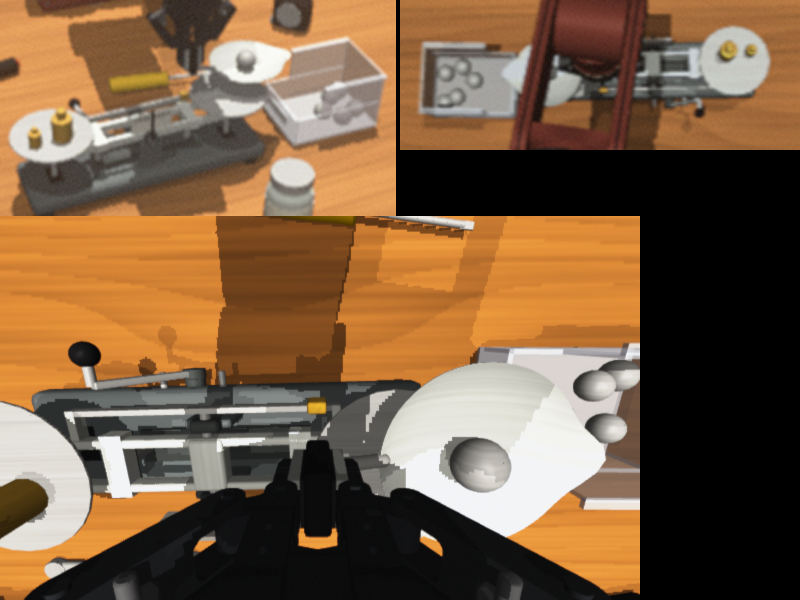

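The spout is over the bin's low front: in the wrist view, ball (480,249) and spout (605,240) are unchanged from the level check, and the lever is arrested at knob (84,138). Handing in.

```bash
python3 - <<'E'
from h import *
env.pause(.5); print(env.job_done())
E
```

```text
the job is handed in; nothing more can be done
None
```

The ball was weighed and the lever thrown back before I touched the pan; the arm now holds the pan still and level, ball in its middle, spout about 9 cm above the bin's low front and pointing in, and the job is handed in (about 36 s of the 72 s used).

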